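Seat the airbrush stencil on its spray jig

ROBOT

A 6-joint arm with a two-finger parallel gripper is mounted at the origin on the work surface. World frame = base frame: x ahead of the robot, y to its left, z up, the work surface at z = 0. Lengths are in mm, angles in rad, forces in N, time in s.
With the tool pointing down it reaches from about 350 to 975 mm from the base axis. Payload 7.1 kg.
Tool frame: the origin (TCP) lies between the finger pads; the fingertips stand 19 mm ahead of it and the grasp point (between the pads) is the TCP; z points along the fingers, y is the line along which they close (so a half turn about z gives the same grasp; the last joint's range is limited). The gripper opens to 88 mm and grips with 3 to 60 N. Pads are 20 mm wide; open, the fingers measure 115 mm over their backs; the gripper's body (75 mm by 178 mm) begins 61 mm behind the grasp point.
Start: joints at [1.18, 0.423, 1.63, -0, 1.089, -0.019], TCP at [227.026, 582.292, 241.675] pointing down, gripper open.
Joint ranges: [-3, 3], [-0.9, 2.11], [0.09, 2.58], [-1.31, 4.45], [0.11, 2.69], [-2.54, 2.54]. Speed limits (rad/s): [2.39, 2.39, 3.01, 3.14, 3.14, 3.14].

INTERFACE

Orientations are given as a rotation vector (axis times angle).
In Python, from workcell import ctrl gives the robot as it stands.
- The arm moves only by the tool arm_command, never from a script. Its argument "series" is a list of rows, each an object with "linear": the shift along the tool's x, y, z in m, a list of three; "turn": the turn about the tool's z in rad. A call has 1 to 10 rows; each row shifts and turns the commanded pose from where the row before left it, along the tool's axes as they then stand; what a row does not reach is not made up. A row lasts 1/10 s, in which the tool goes at most 50 mm and 8.59 degrees, less where a joint would pass 70% of its speed; a pose out of reach is approached as far as the arm can. A call with a gripper value outside its range is refused whole. "jaw" is the opening, from -1 (shut) to 1 (fully open), set as the call begins (left out, the last holds). The fingers move at their own pace and stop on an object; the grip force is fixed at half the most. Time passes only in rows, so rows that do not move let the fingers close. It gives the time, the measured TCP pose, the force, the opening and the grip force at its end, in the units of the state.
- ctrl.get_obs(): the state, without advancing time (a new reading comes with each control period).
- ctrl.get_image(name): name is "scene" or "top" or "wrist"; returns a dict with "frame" (400x640x3 uint8, blue, green, red), "fx", "fy", "cx", "cy" (pixels), "k1" (the pictures are not rectified: a ray, as slopes to the right and down, at radius r is drawn at 1 + k1 r^2 times it, then the intrinsics apply), "rvec" (rotation vector, rad) and "tvec" (3), from world to camera coordinates, as OpenCV has them. Camera axes: x right, y down, z forward; pixel columns grow to the right and rows downward; lengths in mm; the calibration is good to about 2 mm. A picture is of the moment at which its call begins. There is no depth.
- ctrl.close_job(): hands the job in; it is judged then, once.
The state is a dict: "t": time; "qpos": joint angles; "qvel": joint speeds; "joint_torque": joint torques, N m; "ee_pos": TCP position; "orientation": TCP orientation; "ft_force": force on the tool from outside, world axes, zero at the start; "moment": the same for the moment, N m; "width": finger opening in mm; "grasp_force": force on a finger pad.
Only numpy, scipy, OpenCV 4.12 (cv2) and the standard library are available. Lean on these libraries where they do the work, as an engineer would, in place of code of your own. Each camera call takes 0.05 s, during which the arm holds its last target. There are 200 camera calls.

TASK

Mount the steel stencil that has the open square collar and the slotted arm on the round spray jig: pick it up by its collar and lower it so that the collar goes over the central spindle while the arm's slot goes over the locating pin. Keep hold of it until it is down on the jig, then let go, leaving it lying flat and fully home. Leave the other stencil, the one with the solid round knob, where it is.

Things in the scene. Friction and masses are not known exactly. Their poses are not given: they have to be found in the camera images.
- stencil_mid (a point): Loose steel stencil, 0.35 kg, lying flat: 5 mm thick disc, ring lobes to 75 mm from centre, a flat arm 42 mm wide to 103 mm along +x. Central upright square collar: 46 x 46 mm outside, 30 x 30 mm through bore, 45 mm tall from the underside. Point: collar centre, 22.5 mm above the underside. z up; x, y square to collar faces. Slot in arm: 36 mm along x, 22 mm wide, centred 75 mm along +x.
- spindle_foot (a point): Spindle of the spray jig, a fixed round turntable 200 mm across, 20 mm thick, pale green top. Steel shaft 16 mm in diameter, tapered nose, 44 mm tall above the top face, at its centre. Point: foot of the spindle, on the jig's top face. z up; x points towards the locating pin.
- pin_foot (a point): Locating pin of the jig: steel, 10 mm in diameter, tapered nose, 38 mm tall above the jig's top face, 75 mm from the spindle. Point: its foot, on the top face; axes as the spindle's.
- closed_stencil_mid (a point): The other stencil, not to be used: bare steel, loose, a 92 mm disc 5 mm thick with eight small rings and no arm, with a solid round knob 40 mm in diameter, 45 mm tall from the underside. The point is the knob's centre, 22.5 mm above the underside.
There are look-alikes about, which are no part of the job. What is shaped like the part that bears spindle_foot but blue or purple is not meant.

How it is judged (in metres and radians):
On the way:
1. the stencil, still in the fingers, is lowered over the spindle and the pin to within 15 mm of home (horizontal distance between stencil_mid and spindle_foot below 0.014 m and x of pin_foot in the frame of stencil_mid between 0.06 and 0.09 m and y of pin_foot in the frame of stencil_mid between -0.014 and 0.014 m and z of stencil_mid in the frame of spindle_foot below 0.0375 m and contact force between the fingers and stencil above 1 N), for 0.1 s.
At the end, for the whole second after the job is handed in: The stencil lies on the jig, within 5 mm of fully down and 4.5 degrees of level, collar round the spindle (within 14 mm), slot over the pin (within 15 mm along, 14 mm across), at rest; the other stencil is within 30 mm of its start (horizontal distance between stencil_mid and spindle_foot below 0.014 m and x of pin_foot in the frame of stencil_mid between 0.06 and 0.09 m and y of pin_foot in the frame of stencil_mid between -0.014 and 0.014 m and z of stencil_mid in the frame of spindle_foot below 0.028 m and angle between stencil_mid's own z axis and vertical below 0.08 rad and linear speed of stencil below 0.02 m/s and distance of closed_stencil_mid from where it was at the start of the episode below 0.03 m); the robot touches nothing.
It fails at once if the other stencil is moved more than 30 mm (distance of closed_stencil_mid from where it was at the start of the episode above 0.03 m).
It also fails if it takes over 37 s, if anything falls off the work surface, if the arm or the gripper's body presses on something with over 40 N, if the wrist force passes 120 N, or if a joint passes its speed limit or range.

## Working session

There is one attempt and no reset: what is moved stays moved. The work goes in short steps, Python scripts to look and compute and a tool call to move; the robot and the scene stay as the last step left them, time stands still between calls to the robot, and variables do not carry over. Pictures are saved under pics/ and viewed, at most 10 in all, crops included, and the job is handed in when it is done.

Besides the shell and the picture viewer there is one more tool, called after "Request:" by a JSON object that holds its "fn" and its "kwargs". arm_command: Moves the arm, as the interface text tells. Its arguments: {"type":"object","properties":{"series":{"type":"array"},"jaw":{"type":"number"}},"required":["series"]}

```bash
mkdir -p pics
cat > h.py <<'E'
import numpy as np,cv2,pickle
from workcell import ctrl
def grab(n,tag):
    d=ctrl.get_image(n); pickle.dump(d,open(f'pics/{tag}.pkl','wb')); cv2.imwrite(f'pics/{tag}.png',d['frame']); return d
def load(tag): return pickle.load(open(f'pics/{tag}.pkl','rb'))
def ray(d,u,v):
    x,y=(u-d['cx'])/d['fx'],(v-d['cy'])/d['fy']; a,b=x,y
    for _ in range(30):
        s=1+d['k1']*(a*a+b*b); a,b=x/s,y/s
    R=cv2.Rodrigues(np.array(d['rvec'],float))[0]; t=np.array(d['tvec'],float).ravel()
    return -R.T@t, R.T@np.array([a,b,1])
def pt(d,u,v,z):
    c,r=ray(d,u,v); return c+r*(z-c[2])/r[2]
def proj(d,P):
    R=cv2.Rodrigues(np.array(d['rvec'],float))[0]; q=R@np.array(P,float)+np.array(d['tvec'],float).ravel()
    a,b=q[:2]/q[2]; s=1+d['k1']*(a*a+b*b); return d['fx']*a*s+d['cx'],d['fy']*b*s+d['cy']
E
python3 -c "
from h import *
a=grab('top','top0')
b=grab('scene','scene0')
for d in(a,b): print(d['fx'],d['k1'],ray(d,320,200))
o=ctrl.get_obs();print(o['t'],o['orientation'],o['ee_pos'],o['ft_force'],o['width'])"
```

```text
389.8223436681378 -0.09835941507679916 (array([ 330.63774008, -150.47976855, 1094.49086447]), array([ 0.0965329 ,  0.0058574 , -0.99533625]))
512.4460656595289 -0.08624830313180538 (array([ 957.18149707,  516.10776704, 1257.70472987]), array([-0.35256765, -0.43855951, -0.82682728]))
0.1 [-5.80568875e-01 -3.08720660e+00  2.15480969e-03] [226.84965424 581.85632566 240.99051383] [ 0.23477347 -0.06024657 -0.47560646] 87.53992492732617
```

View pics/top0.png

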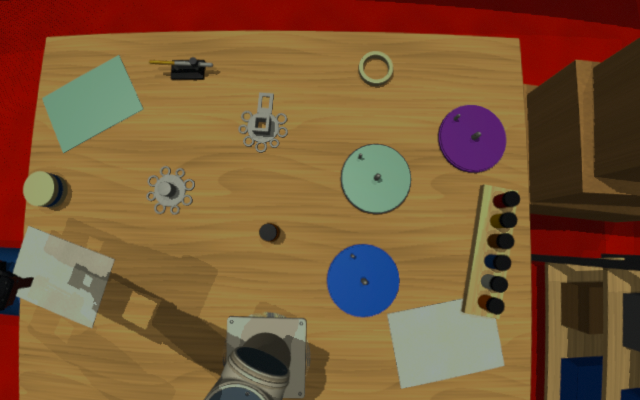

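View pics/scene0.png

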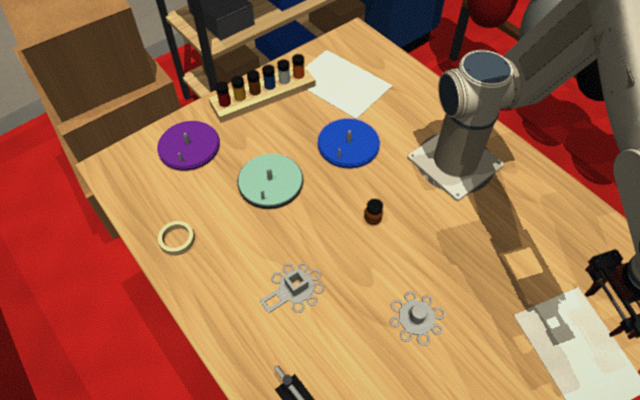

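Top view: the candidates for the stencil are (262,124), which has a square collar and a slotted arm, and (168,189), which has a round knob. The first fits. The candidates for the jig are green (376,178), blue (363,280) and purple (472,138), and green fits. I'll confirm both in one enlarged crop.

```bash
python3 -c "
from h import *
d=load('top0')['frame'];s=load('scene0')['frame']
c=lambda f,x,y,w,h,k:cv2.resize(f[y:y+h,x:x+w],None,fx=k,fy=k,interpolation=cv2.INTER_CUBIC)
t=np.hstack([c(d,232,88,64,72,6),c(d,336,142,80,72,5)[:360] if 0 else cv2.resize(c(d,336,142,80,72,5),(480,432))[:, :416]])
b=np.hstack([c(s,250,255,80,34,5)[:168],c(s,230,150,80,34,5)[:168]])
cv2.imwrite('pics/crop1.png',t);print(t.shape)"
```

```text
(432, 800, 3)
```

View pics/crop1.png

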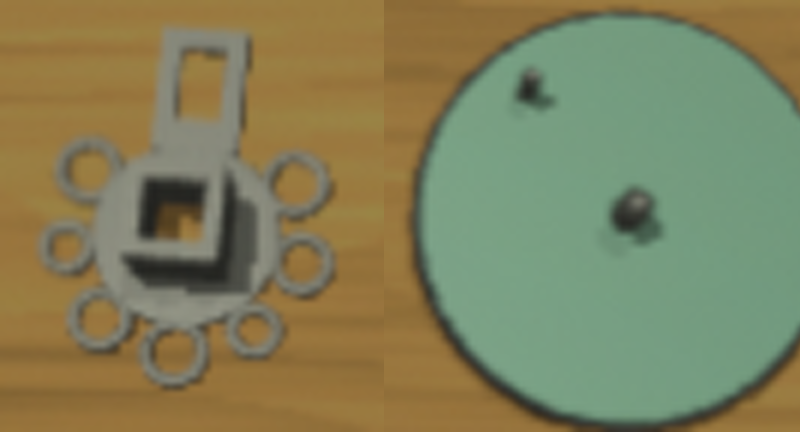

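The crop confirms the open square collar, with the slotted arm pointing up in the image, and the green jig with its spindle near (377,176) and pin near (360,155).

```bash
cat > m.py <<'E'
from h import *
from scipy.spatial.transform import Rotation as Ro
d=load('top0');s=load('scene0')
T=lambda x,y,z:pt(d,232+(x+.5)/6-.5,88+(y+.5)/6-.5,z)
col=np.mean([T(*p,45) for p in[(140,165),(228,167),(217,255),(122,253)]],0)
bor=T(174,208,45); slot=np.mean([T(*p,5) for p in[(182,48),(230,50),(222,125),(174,121)]],0); tip=T(207,30,5)
print('col',col,bor,'slot',slot,tip,np.hypot(*(slot-col)[:2]))
for q in(slot,tip): print('yaw',np.degrees(np.arctan2(*(q-col)[1::-1])))
for n,im,box in(('top',d,(336,142,80,75)),('scene',s,(230,148,80,62))):
    x,y,w,h=box; c=im['frame'][y:y+h,x:x+w]; H=cv2.cvtColor(c,cv2.COLOR_BGR2HSV)
    m=((H[...,0]>50)&(H[...,0]<95)&(H[...,1]>40)&(H[...,2]>90)).astype(np.uint8)
    k=max(cv2.findContours(m,0,1)[0],key=cv2.contourArea)[:,0]
    P=np.array([pt(im,x+a,y+b,20)[:2] for a,b in cv2.convexHull(k)[:,0]])
    (cc,r)=cv2.minEnclosingCircle(P.astype(np.float32)); A=np.c_[2*P,np.ones(len(P))]; f=np.linalg.lstsq(A,(P**2).sum(1),rcond=None)[0]
    print(n,'disc',f[:2],np.sqrt(f[2]+f[0]**2+f[1]**2))
    sp=f[:2]
J=lambda x,y,z:pt(d,336+(x-384+.5)/6-.5,142+(y+.5)/6-.5,z)
print('spindle tip',J(633,197,62),'pin tip',J(530,76,56))
k=pt(d,168,187,45);print('knob',k)
o=ctrl.get_obs();print(Ro.from_rotvec(o['orientation']).as_matrix().round(3))
E
python3 m.py
```

```text
col [645.90763266  23.36037591  45.        ] [646.78016781  24.65627546  45.        ] slot [720.20096374  20.12584312   5.        ] [748.63376395  18.78422554   5.        ] 74.36370919327204
yaw -2.492930569207581
yaw -2.550674002517769
top disc [ 499.92516518 -298.71737745] 96.23574246893992
scene disc [ 499.13613816 -295.55591293] 95.93297199072164
spindle tip [ 502.32724072 -296.42510396   62.        ] pin tip [ 557.92193616 -250.55552827   56.        ]
knob [461.29026475 276.00254538  45.        ]
[[-0.932  0.363 -0.001]
 [ 0.363  0.932 -0.001]
 [ 0.    -0.001 -1.   ]]
```

Request:
{"fn": "arm_command", "kwargs": {"series": [{"linear": [-0.03, -0.0184, 0], "turn": 0}, {"linear": [-0.03, -0.0184, 0], "turn": 0}, {"linear": [-0.03, -0.0184, 0], "turn": 0}, {"linear": [-0.03, -0.0184, 0], "turn": 0}, {"linear": [-0.03, -0.0184, 0], "turn": 0}, {"linear": [-0.03, -0.0184, 0], "turn": 0}, {"linear": [-0.03, -0.0184, 0], "turn": 0}, {"linear": [-0.03, -0.0184, 0], "turn": 0}, {"linear": [-0.03, -0.0184, 0], "turn": 0}, {"linear": [-0.03, -0.0184, 0], "turn": 0}], "jaw": 1}}

```text
t: 1.1
ee_pos: [440.2, 300.5, 241.5]
orientation: [-0.581, -3.087, 0.001]
ft_force: [-1.0, -0.6, 0.2]
width: 87.6
grasp_force: 0.0
```

Request:
{"fn": "arm_command", "kwargs": {"series": [{"linear": [-0.03, -0.0184, 0], "turn": 0}, {"linear": [-0.03, -0.0184, 0], "turn": 0}, {"linear": [-0.03, -0.0184, 0], "turn": 0}, {"linear": [-0.03, -0.0184, 0], "turn": 0}, {"linear": [-0.03, -0.0184, 0], "turn": 0}, {"linear": [-0.03, -0.0184, 0], "turn": 0}, {"linear": [-0.03, -0.0184, 0], "turn": 0}, {"linear": [-0.03, -0.0184, 0], "turn": 0}, {"linear": [-0.03, -0.0184, 0], "turn": 0}, {"linear": [-0.023, -0.0184, 0], "turn": 0}]}}

```text
t: 2.1
ee_pos: [646.8, 22.5, 241.2]
orientation: [-0.581, -3.087, 0.0]
ft_force: [0.3, 0.6, 0.1]
width: 87.8
grasp_force: 0.0
```

Request:
{"fn": "arm_command", "kwargs": {"series": [{"linear": [0, 0, 0], "turn": 0.125}, {"linear": [0, 0, 0], "turn": 0.125}, {"linear": [0, 0, 0], "turn": 0.125}, {"linear": [0, 0, 0], "turn": 0.125}, {"linear": [0, 0, 0], "turn": 0.125}, {"linear": [0, 0, 0], "turn": 0.125}, {"linear": [0, 0, 0], "turn": 0.125}, {"linear": [0, 0, 0], "turn": 0.125}, {"linear": [0, 0, 0], "turn": 0.125}, {"linear": [0, 0, 0], "turn": 0.12}]}}

```text
t: 3.1
ee_pos: [645.5, 24.0, 241.2]
orientation: [-2.277, -2.164, 0.001]
ft_force: [0.0, -0.0, 0.7]
width: 87.7
grasp_force: 0.0
```

```bash
python3 -c "
from h import *
from scipy.spatial.transform import Rotation as Ro
d=grab('wrist','w1')
o=ctrl.get_obs();print(o['t'],o['ee_pos'],o['qpos'].round(3) if hasattr(o['qpos'],'round') else o['qpos']);print(Ro.from_rotvec(o['orientation']).as_matrix().round(3))
print(ray(d,320,200), proj(d,(646,24,45)),proj(d,(720,20.5,5)))"
```

```text
3.15 [645.55059605  24.00254794 241.21332516] [0.019 0.455 1.58  0.    1.107 0.075]
[[ 0.057  0.998 -0.001]
 [ 0.998 -0.057 -0.   ]
 [-0.    -0.001 -1.   ]]
(array([649.49502599,  92.77960482, 384.42707774]), array([-0.01558065, -0.24473614, -0.96952162])) (np.float64(320.866149284558), np.float64(186.81831502382676)) (np.float64(374.1673046229783), np.float64(180.90625379620747))
```

View pics/w1.png

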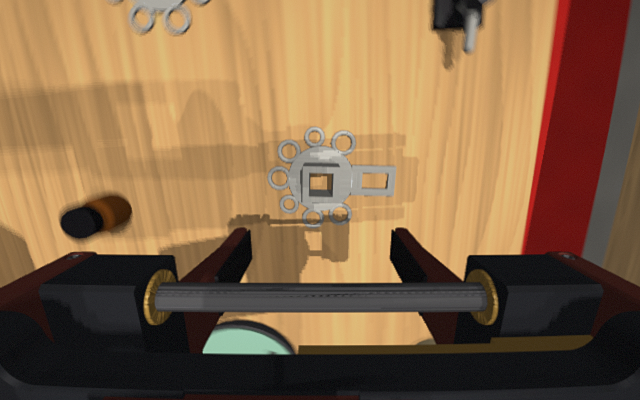

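The wrist view shows the collar at (319,184) and the slot at (375,181), within 2 mm of what I predicted. I'll lower and grip, with the fingers closing along the stencil's x.

Request:
{"fn": "arm_command", "kwargs": {"series": [{"linear": [0, 0, 0.025], "turn": -0.01}, {"linear": [0, 0, 0.025], "turn": 0}, {"linear": [0, 0, 0.025], "turn": 0}, {"linear": [0, 0, 0.025], "turn": 0}, {"linear": [0, 0, 0.025], "turn": 0}, {"linear": [0, 0, 0.025], "turn": 0}, {"linear": [0, 0, 0.02], "turn": 0}, {"linear": [0, 0, 0.02], "turn": 0}, {"linear": [0, 0, 0.012], "turn": 0}, {"linear": [0, 0, 0.01], "turn": 0}]}}

```text
t: 4.15
ee_pos: [645.5, 24.0, 28.7]
orientation: [-2.259, -2.182, 0.001]
ft_force: [-0.2, 0.5, -0.1]
width: 87.6
grasp_force: 0.0
```

Request:
{"fn": "arm_command", "kwargs": {"series": [{"linear": [0, 0, 0], "turn": 0}, {"linear": [0, 0, 0], "turn": 0}, {"linear": [0, 0, 0], "turn": 0}, {"linear": [0, 0, 0], "turn": 0}, {"linear": [0, 0, 0], "turn": 0}, {"linear": [0, 0, 0], "turn": 0}, {"linear": [0, 0, 0], "turn": 0}, {"linear": [0, 0, 0], "turn": 0}], "jaw": -1}}

```text
t: 4.95
ee_pos: [645.7, 24.0, 30.2]
orientation: [-2.261, -2.181, 0.0]
ft_force: [-2.5, 0.1, 5.7]
width: 46.2
grasp_force: 29.8
```

Request:
{"fn": "arm_command", "kwargs": {"series": [{"linear": [0, 0, -0.01], "turn": 0}, {"linear": [0, 0, -0.02], "turn": 0}, {"linear": [0, 0, -0.02], "turn": 0}, {"linear": [0, 0, -0.02], "turn": 0}, {"linear": [0, 0, -0.02], "turn": 0}, {"linear": [0, 0, -0.02], "turn": 0}, {"linear": [0, 0, -0.01], "turn": 0}]}}

```text
t: 5.65
ee_pos: [646.3, 24.0, 151.4]
orientation: [2.26, 2.18, 0.002]
ft_force: [0.3, -0.4, -4.3]
width: 46.0
grasp_force: 29.8
```

Request:
{"fn": "arm_command", "kwargs": {"series": [{"linear": [-0.015, -0.006, 0], "turn": 0}, {"linear": [-0.0325, -0.0133, 0], "turn": 0}, {"linear": [-0.0325, -0.0133, 0], "turn": 0}, {"linear": [-0.0325, -0.0133, 0], "turn": 0}, {"linear": [-0.0325, -0.0133, 0], "turn": 0}, {"linear": [-0.0325, -0.0133, 0], "turn": 0}, {"linear": [-0.0325, -0.0133, 0], "turn": 0}, {"linear": [-0.0325, -0.0133, 0], "turn": 0}, {"linear": [-0.0325, -0.0133, 0], "turn": 0}, {"linear": [-0.0325, -0.0133, 0], "turn": 0}]}}

```text
t: 6.65
ee_pos: [506.9, -280.1, 148.5]
orientation: [-2.26, -2.179, 0.001]
ft_force: [-0.1, -0.3, -3.7]
width: 46.1
grasp_force: 29.8
```

Request:
{"fn": "arm_command", "kwargs": {"series": [{"linear": [-0.0185, -0.0075, 0], "turn": 0}, {"linear": [0, 0, 0], "turn": -0.08}, {"linear": [0, 0, 0], "turn": -0.08}, {"linear": [0, 0, 0], "turn": -0.08}, {"linear": [0, 0, 0], "turn": -0.08}, {"linear": [0, 0, 0], "turn": -0.08}, {"linear": [0, 0, 0], "turn": -0.08}, {"linear": [0, 0, 0], "turn": -0.08}, {"linear": [0, 0, 0], "turn": -0.08}, {"linear": [0, 0, 0], "turn": -0.08}]}}

```text
t: 7.65
ee_pos: [499.4, -297.0, 148.4]
orientation: [-1.342, -2.838, -0.0]
ft_force: [-0.1, -0.0, -4.3]
width: 45.8
grasp_force: 29.8
```

```bash
python3 -c "
from h import *
from scipy.spatial.transform import Rotation as Ro
d=grab('top','t2');w=grab('wrist','w2');s=grab('scene','s2')
o=ctrl.get_obs();print(o['t'],o['ee_pos'],o['width'],o['grasp_force'],np.round(o['qpos'],2));print(Ro.from_rotvec(o['orientation']).as_matrix().round(3))
print([proj(i,p) for i in(w,s) for p in((500.5,-297,64),(558,-250.5,58))])
k=3
i=np.hstack([cv2.resize(s['frame'][110:230,210:340],None,fx=3,fy=3,interpolation=2),cv2.resize(w['frame'],(384,240)) if 0 else cv2.resize(w['frame'][60:300,200:440],(360,360))]);print(i.shape)
cv2.imwrite('pics/v2.png',i)"
```

```text
7.8 [ 499.78335726 -296.99385646  148.72558347] 45.9036374593232 29.782454073429108 [-0.56  0.48  1.79 -0.    0.87 -1.24]
[[-0.63   0.776 -0.002]
 [ 0.776  0.63   0.001]
 [ 0.002 -0.001 -1.   ]]
[(np.float64(321.90116299834204), np.float64(213.66281716245962)), (np.float64(405.52907362659795), np.float64(212.51242249304053)), (np.float64(267.8835503968555), np.float64(169.70399582455997)), (np.float64(261.0965440954351), np.float64(190.9225496162088))]
(360, 750, 3)
```

View pics/v2.png

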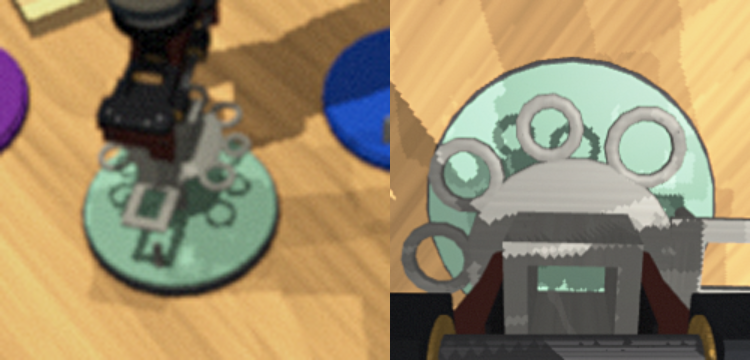

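Left: the scene view shows the stencil held level above the green jig, with the slot at about (150,205) in the crop. Right: the wrist view shows the collar held square. I'll check my spindle and pin estimate against the earlier unobstructed pictures.

```bash
python3 -c "
from h import *
S=np.array([500.5,-297]);a=np.radians(39.3);Pn=S+75*np.array([np.cos(a),np.sin(a)]);print(Pn)
o=[]
for n,x,y in(('top0',340,145),('scene0',235,150)):
    d=load(n);k=6 if n=='top0' else 6
    c=cv2.resize(d['frame'][y:y+60,x:x+65],None,fx=k,fy=k,interpolation=2)
    for q,h,r in((S,44,8),(Pn,38,5)):
        f=lambda z:tuple(int((v-w+.5)*k) for v,w in zip(proj(d,(*q,z)),(x,y)))
        cv2.line(c,f(20),f(20+h),(0,0,255),1);cv2.circle(c,f(20),3,(255,0,0),1)
    o.append(c)
cv2.imwrite('pics/v3.png',np.hstack(o))"
```

```text
[ 558.53801573 -249.49643455]
```

View pics/v3.png

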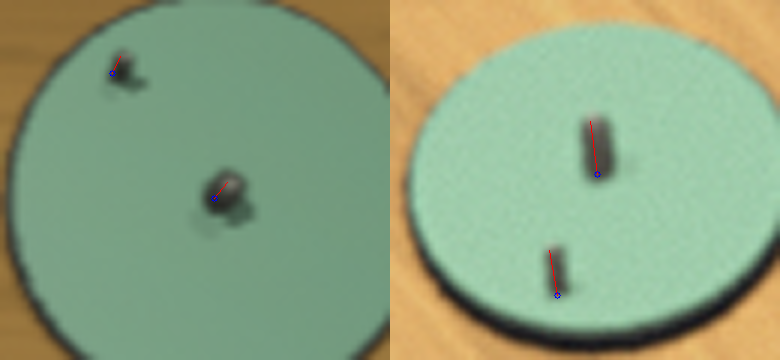

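The overlay matches both posts to within about 2 mm. The clearance is 6–7 mm, so I'll lower in stages.

Request:
{"fn": "arm_command", "kwargs": {"series": [{"linear": [0, 0, 0.01], "turn": 0}, {"linear": [0, 0, 0.01], "turn": 0}, {"linear": [0, 0, 0.01], "turn": 0}, {"linear": [0, 0, 0.01], "turn": 0}, {"linear": [0, 0, 0.008], "turn": 0}, {"linear": [0, 0, 0.008], "turn": 0}, {"linear": [0, 0, 0.008], "turn": 0}, {"linear": [0, 0, 0.006], "turn": 0}]}}

```text
t: 8.6
ee_pos: [500.9, -296.9, 78.9]
orientation: [-1.348, -2.838, -0.0]
ft_force: [0.0, -0.7, -4.2]
width: 46.5
grasp_force: 29.8
```

```bash
python3 -c "
from h import *
s=grab('scene','s4');w=grab('wrist','w4');o=ctrl.get_obs();print(o['t'],o['ee_pos'],o['ft_force'],o['moment'])
i=np.hstack([cv2.resize(s['frame'][130:220,220:310],(400,400),interpolation=2),cv2.resize(w['frame'][140:340,220:420],(400,400),interpolation=2)])
cv2.imwrite('pics/v4.png',i)"
```

```text
8.7 [ 500.52385522 -296.69811145   78.74626018] [ 0.09599769  0.04918081 -4.68787572] [-0.04766497  0.0321226  -0.04704199]
```

View pics/v4.png

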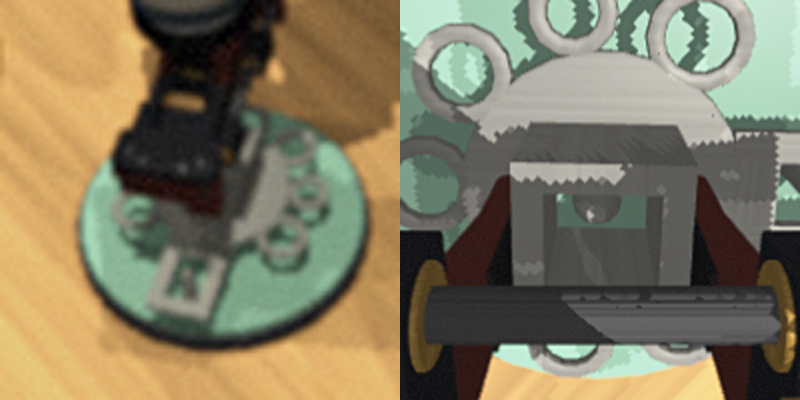

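The spindle's nose is visible inside the bore and near its centre (right, about (597,205)). The pin shows in the slot (left, about (183,275)), and there is no contact force. I'll lower the rest of the way.

Request:
{"fn": "arm_command", "kwargs": {"series": [{"linear": [0, 0, 0.006], "turn": 0}, {"linear": [0, 0, 0.006], "turn": 0}, {"linear": [0, 0, 0.005], "turn": 0}, {"linear": [0, 0, 0.004], "turn": 0}, {"linear": [0, 0, 0.003], "turn": 0}, {"linear": [0, 0, 0.002], "turn": 0}, {"linear": [0, 0, 0.001], "turn": 0}, {"linear": [0, 0, 0], "turn": 0}, {"linear": [0, 0, 0], "turn": 0}]}}

```text
t: 9.6
ee_pos: [501.1, -297.1, 52.8]
orientation: [1.348, 2.838, -0.0]
ft_force: [-0.3, -0.2, -5.0]
width: 46.3
grasp_force: 29.8
```

Request:
{"fn": "arm_command", "kwargs": {"series": [{"linear": [0, 0, 0.001], "turn": 0}, {"linear": [0, 0, 0.001], "turn": 0}, {"linear": [0, 0, 0.0005], "turn": 0}, {"linear": [0, 0, 0], "turn": 0}]}}

```text
t: 10.0
ee_pos: [501.0, -297.0, 50.2]
orientation: [-1.348, -2.838, 0.0]
ft_force: [0.4, 0.9, -2.9]
width: 46.1
grasp_force: 29.8
```

It has just touched down, with the jig taking part of the weight. I'll release with a partial opening to stay clear of the pin.

Request:
{"fn": "arm_command", "kwargs": {"series": [{"linear": [0, 0, 0], "turn": 0}, {"linear": [0, 0, 0], "turn": 0}, {"linear": [0, 0, 0], "turn": 0}, {"linear": [0, 0, 0], "turn": 0}, {"linear": [0, 0, 0], "turn": 0}, {"linear": [0, 0, 0], "turn": 0}], "jaw": 0.4}}

```text
t: 10.6
ee_pos: [501.0, -297.0, 50.2]
orientation: [1.348, 2.838, -0.0]
ft_force: [0.2, -0.4, -0.5]
width: 61.4
grasp_force: 0.0
```

Request:
{"fn": "arm_command", "kwargs": {"series": [{"linear": [0, 0, -0.01], "turn": 0}, {"linear": [0, 0, -0.015], "turn": 0}, {"linear": [0, 0, -0.02], "turn": 0}, {"linear": [0, 0, -0.02], "turn": 0}, {"linear": [0, 0, -0.02], "turn": 0}, {"linear": [0, 0, -0.03], "turn": 0}, {"linear": [0, 0, -0.03], "turn": 0}, {"linear": [0, 0, -0.03], "turn": 0}, {"linear": [0, 0, 0], "turn": 0}]}}

```text
t: 11.5
ee_pos: [503.2, -298.4, 231.0]
orientation: [1.344, 2.83, -0.002]
ft_force: [0.5, 0.9, 0.3]
width: 61.5
grasp_force: 0.0
```

```bash
python3 -c "
from h import *
w=grab('wrist','w5');s=grab('scene','s5');o=ctrl.get_obs();print(o['t'],o['ee_pos'],o['ft_force'],o['width'])
i=np.hstack([cv2.resize(s['frame'][130:220,220:310],(400,400),interpolation=2),cv2.resize(w['frame'][100:300,240:440],(400,400),interpolation=2)])
cv2.imwrite('pics/v5.png',i)"
```

```text
11.6 [ 501.22336018 -297.14628154  226.78254476] [ 0.08658131 -0.22874192 -0.41671902] 61.34604674102619
```

View pics/v5.png

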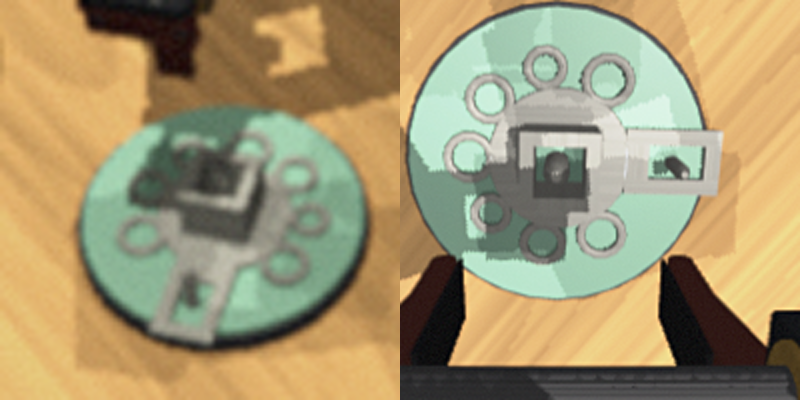

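The stencil lies flat on the jig: the spindle is in the bore at (557,165), the pin is in the slot at (677,165), and the gripper is clear.

```bash
python3 -c "
from workcell import ctrl
print(ctrl.close_job())"
```

```text
the job is handed in; nothing more can be done
None
```

The slotted-arm stencil is down flat on the green jig, with its collar over the spindle and its slot over the pin; the robot never touched the knob stencil, and I handed the job in at about 11.6 s (no verdict was returned).

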